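# Close and lock the laser head's lid

### The job

Close up the laser head: push its open lid down with the fingertips until it is shut, then set the fingertips in the slot of each of the lid's two round latches and turn it a quarter turn clockwise to its stop, so that the lid is locked. Only push and turn: do not lift the lid any further open, and leave everything else lying where it is.

Things in the scene. Friction and masses are not known exactly. Their poses are not given: they have to be found in the camera images.
- laser_head: fixed open-topped aluminium box, 270 (x) x 460 (y) x 100 mm high, with an access opening in its top deck, closed by the lid; origin at the centre of its underside, x axis away from the robot side, y axis to the left along its length, z up. Its top deck is at height 100 mm
- lid (a joint): angle of the aluminium lid, 344 mm wide (y), 210 deep, 6 thick, hinged on its far (+x) edge; 0 = shut, flat on the deck; grows as its near, free edge rises. Friction hinges hold it at any angle; pushing it down takes 1 to 4 N at its middle. Two latches sit on it near its free edge; a tab 90 mm wide sticks out 31 mm from the middle of the free edge
- lid_hinge (a point): point on the lid's hinge axis, mid-width, level with the lid's underside (lid's body frame: -x runs from here to the free edge, y along the hinge, z out of its outer face). It lies 95 mm towards +x from the head's centre and 100 mm above the table
- lid_middle (a point): point on the lid's outer face, mid-width between the two latches, 145 mm from the hinge; z axis out of the face. The face around it is bare plate for 60 mm to left and right; 106 mm above the table when shut
- latch_left (a joint): turn of the left (+y) latch's dial: 0 to 0.3 = open (slot about parallel to the lid's free edge), pi/2 = locked, at its stop (slot square to the free edge, cam tongue under the deck's lip). Grows clockwise seen from above. It stays where it is left; turning takes about 0.12 N m. Locks only when the lid is shut: turned earlier, its tongue strikes the lip
- latch_left_slot (a point): floor centre of the left (+y) latch's finger slot, on its turning axis, 162 mm from the hinge line, 100 mm from mid-width; 109 mm above the table when the lid is shut. Slot 30 mm wide, 56 long, 16 deep, steel-floored, in a black dial 64 mm across; point's y along the slot, z out of the dial. A fixed bezel round it (66 mm inside, 76 mm outside diameter) stands 19 mm above the lid, flush with the dial
- latch_right (a joint): turn of the right (-y) latch's dial: 0 to 0.3 = open (slot about parallel to the lid's free edge), pi/2 = locked, at its stop (slot square to the free edge, cam tongue under the deck's lip). Grows clockwise seen from above. It stays where it is left; turning takes about 0.12 N m. Locks only when the lid is shut: turned earlier, its tongue strikes the lip
- latch_right_slot (a point): floor centre of the right (-y) latch's finger slot, on its turning axis, 162 mm from the hinge line, 100 mm from mid-width; 109 mm above the table when the lid is shut. Slot 30 mm wide, 56 long, 16 deep, steel-floored, in a black dial 64 mm across; point's y along the slot, z out of the dial. A fixed bezel round it (66 mm inside, 76 mm outside diameter) stands 19 mm above the lid, flush with the dial
- hex_driver: loose screwdriver-shaped hex driver with black handle, 170 mm long, lying along the left deck of the laser head; origin at the centre of its underside
- screw_tin: loose round aluminium tin, 46 mm across and 32 mm high, standing on the right deck of the laser head; origin at the centre of its underside
- lens_mount: loose round lens in a black ring on a post with a 50 x 75 mm foot, 139 mm high, on the table left of the laser head; origin under its foot
- mirror_mount: loose square mirror mount on a post with a 50 x 75 mm foot, 130 mm high, on the table right of the laser head; origin under its foot
- power_meter: loose grey hand-held meter, 190 x 100 x 30 mm, lying on the table right of the laser head; origin at the centre of its underside
- beam_dump: loose black finned block, 50 x 50 x 60 mm, on the table left of the laser head; origin at the centre of its underside
- parts_tray: loose blue screw tray, 85 x 130 x 28 mm, on the table before the laser head at its left; origin at the centre of its underside
- post_holder: loose metal post holder, 44 mm across its foot and 60 mm high, on the table before the laser head at its right; origin under its foot

How it is judged:
By the outcome, as a careful person would: the job done as asked, in the order asked, and still so for the second after the job is handed in, with the robot touching nothing.
It also fails if it takes over 51 s, if anything falls off the work surface, if the arm or the gripper's body presses on something with over 40 N, if the wrist force passes 120 N, or if a joint passes its speed limit or range.

### The arm

A 7-joint arm with a two-finger parallel gripper is mounted at the origin on the work surface. World frame = base frame: x ahead of the robot, y to its left, z up, the work surface at z = 0. Lengths are in m, angles in rad, forces in N, time in s.
With the tool pointing down it reaches from about 0.4 to 0.85 m from the base axis. Payload 10.4 kg.
Tool frame: the origin (TCP) lies at the very end of the fingers, on their centre line; the grasp point (between the pads) lies 19 mm behind it; z points along the fingers, y is the line along which they close (so a half turn about z gives the same grasp; the last joint's range is limited). The gripper opens to 87 mm and grips with 3 to 60 N. Pads are 19 mm wide; open, the fingers measure 117 mm over their backs; the gripper's body (75 mm by 190 mm) begins 51 mm behind the grasp point.
Start: joints at [1.191, 0.332, -0.065, 1.46, 0.022, 1.35, -0.088], TCP at [0.218, -0.586, 0.223] pointing down, gripper open.
Joint ranges: [-2.6, 2.6], [-0.5, 2.12], [-1.47, 1.34], [0.16, 2.42], [-1.27, 4.41], [0.06, 2.06], [-2.6, 2.6]. Speed limits (rad/s): [2.22, 2.22, 2.79, 2.79, 3.14, 3.14, 3.14].

### API

Orientations are given as a unit quaternion [x, y, z, w].
In Python, from bench import * gives the robot as it stands.
- The arm moves only by the tool step_arm, never from a script. Its arguments are lists of equal length, an entry for each row: "delta_pos": the shift along the world's x, y, z in units of 25 mm (1.0 is 25 mm), a list of three; "turn": the turn about the world's z in units of 0.12 rad (1.0 is 0.12 rad). In form: {"delta_pos": [[tx, ty, tz], ...], "turn": [turn, ...]}. A call has 1 to 12 rows; each row shifts and turns the commanded pose from where the row before left it; what a row does not reach is not made up. A row lasts 1/10 s, in which the tool goes at most 50 mm and 8.59 degrees, less where a joint would pass 70% of its speed; a pose out of reach is approached as far as the arm can. A call with a number of a shift or a turn outside -1 to 1 is refused whole. A call with a gripper value outside its range is refused whole. "grip" is the closure, from 0 (fully open) to 1 (shut), set as the call begins (left out, the last holds). The fingers move at their own pace and stop on an object; "newtons" is the grip in N (left out, the last holds). Time passes only in rows, so rows that do not move let the fingers close. It gives the time, the measured TCP pose, the force, the opening and the grip force at its end, in the units of the state.
- read_state(): the state, without advancing time (a new reading comes with each control period).
- camera(name): name is "scene" or "top" or "wrist"; returns a dict with "image" (420x560x3 uint8, red, green, blue), "z_map" (420x560 float32, m along the optical axis (not along the pixel's ray), 0 where there is no reading), "mtx" (3x3 intrinsics, pixels), "dist" ([k1, k2, p1, p2, k3] as OpenCV has them; the pictures are not rectified), "view" (4x4, takes a point from world to camera coordinates). Camera axes: x right, y up, looking along -z (the intrinsics and any distortion apply to the point x, -y, -z); pixel columns grow to the right and rows downward; lengths in m; the calibration is good to about 2 mm. A picture is of the moment at which its call begins.
- close_job(): hands the job in; it is judged then, once.
The state is a dict: "time": time; "joint_positions": joint angles; "joint_vel": joint speeds; "joint_torque": joint torques, N m; "ee_pos": TCP position; "eef_rot": TCP orientation; "ft_force": force on the tool from outside, world axes, zero at the start; "torque": the same for the moment, N m; "width": finger opening in m; "grip_force": force on a finger pad.
Only numpy, scipy, OpenCV 4.12 (cv2) and the standard library are available. Lean on these libraries where they do the work, as an engineer would, in place of code of your own. Each camera call takes 0.05 s, during which the arm holds its last target. There are 200 camera calls.

## Working session

There is one attempt and no reset: what is moved stays moved. The work goes in short steps, Python scripts to look and compute and a tool call to move; the robot and the scene stay as the last step left them, time stands still between calls to the robot, and variables do not carry over. Pictures are saved under pics/ and viewed, at most 10 in all, crops included, and the job is handed in when it is done.

Besides the shell and the picture viewer there is one more tool, called after ">>>" as name(argument=value, ...) on one line, values as JSON. step_arm: Moves the arm, as the interface text tells. Shifts and turns lie within -1 to 1; 1 stands for 25 mm of shift or 0.12 rad of turn. Its arguments: {"type":"object","properties":{"delta_pos":{"type":"array"},"turn":{"type":"array"},"grip":{"type":"number"},"newtons":{"type":"number"}},"required":["delta_pos","turn"]}

```bash
mkdir -p pics; cat > h.py <<'E'
from bench import *
import numpy as np, cv2, pickle
def snap(n,f):
    c=camera(n); pickle.dump(c,open(f'pics/{f}.pkl','wb')); cv2.imwrite(f'pics/{f}.png',c['image'][:,:,::-1]); return c
def world(c,pts):
    out=[]
    for u,v in pts:
        n=cv2.undistortPoints(np.array([[[u,v]]],float),c['mtx'],np.array(c['dist']))[0,0]
        w=c['z_map'][max(0,int(v)-1):int(v)+2,max(0,int(u)-1):int(u)+2]; z=np.median(w[w>0]) if (w>0).any() else np.nan
        p=np.array([n[0]*z,-n[1]*z,-z,1]); out.append((np.linalg.inv(c['view'])@p)[:3])
    return np.array(out)
def load(f): return pickle.load(open(f'pics/{f}.pkl','rb'))
E
python3 - <<'E'
from h import *
a=snap('scene','s0');b=snap('top','t0')
s=read_state();print(s)
cv2.imwrite('pics/both0.png',cv2.resize(np.hstack([a['image'],b['image']])[:,:,::-1],(800,300)))
print(np.linalg.inv(a['view'])[:3,3],np.linalg.inv(b['view'])[:3,3])
E
```

```text
{'time': 0.1, 'joint_positions': array([ 1.19143658,  0.33283934, -0.06470812,  1.46087692,  0.02160154,
        1.34990629, -0.0884996 ]), 'joint_vel': array([ 0.00137347, -0.00089844, -0.00274646, -0.00119037, -0.00077344,
        0.00162299,  0.00090762]), 'joint_torque': array([ 1.48619842e-03, -6.24542356e+01,  2.45973672e-02, -3.90714169e+01,
       -6.15901756e-02,  3.67160083e-02,  1.11689214e-04]), 'ee_pos': array([ 0.21814911, -0.58530851,  0.22180503]), 'eef_rot': array([ 9.84129745e-01,  1.77449146e-01, -1.47576959e-04, -6.50633540e-04]), 'ft_force': array([ 0.1300111 ,  0.34129166, -0.07726291]), 'torque': array([ 0.00097109, -0.0231393 , -0.0220929 ]), 'grip_force': 0.0, 'width': 0.08706386471712842}
[0.74753926 0.53227116 0.63835235] [ 0.40566662 -0.00292729  1.06659568]
```

View pics/t0.png

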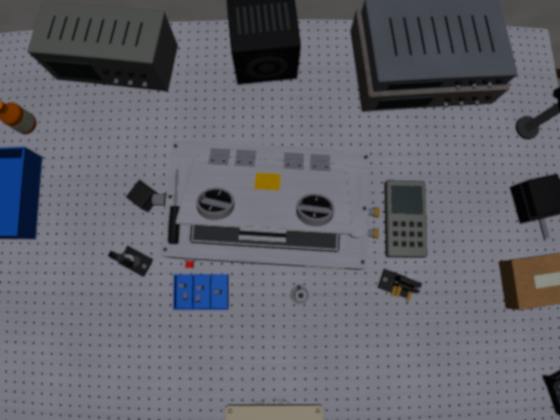

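View pics/s0.png

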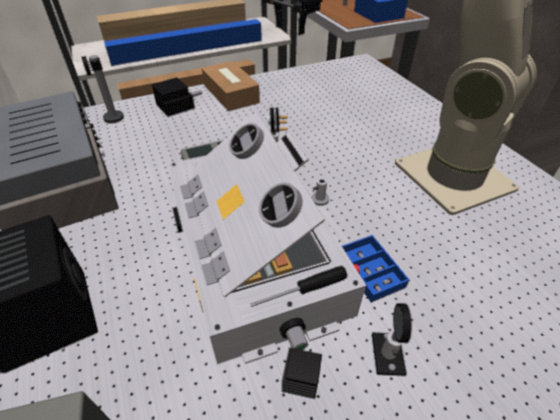

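The top view shows the head with its deck corners near (175,143), (370,152), (365,268) and (164,262). The latches are at (215,202) and (316,208), and the lid's free edge is around row 230. The scene view shows the lid open at roughly 40–50°, with the driver on the left deck.

```bash
python3 - <<'E'
from h import *
np.set_printoptions(precision=4,suppress=True)
b=load('t0');a=load('s0')
P=[(178,147),(366,155),(362,264),(168,258),(215,202),(316,208),(267,182),(265,205),(190,170),(345,180),(240,215),(290,217),(262,236),(220,157),(320,162)]
for p,w in zip(P,world(b,P)):print('top',p,w)
P=[(246,141),(281,204),(230,201),(264,170),(232,290),(300,150),(320,220)]
for p,w in zip(P,world(a,P)):print('scene',p,w)
def up(c,x,y,w,h,k): return cv2.resize(c['image'][y:y+h,x:x+w,::-1],None,fx=k,fy=k,interpolation=cv2.INTER_CUBIC)
cv2.imwrite('pics/c0.png',up(b,155,135,225,140,3.5))
E
```

```text
top (178, 147) [0.7124 0.2178 0.0999]
top (366, 155) [ 0.6898 -0.2157  0.1015]
top (362, 264) [ 0.4411 -0.1977  0.0994]
top (168, 258) [ 0.4617  0.2574 -0.0003]
top (215, 202) [0.5649 0.1163 0.1949]
top (316, 208) [ 0.551  -0.0883  0.197 ]
top (267, 182) [0.6158 0.0111 0.1513]
top (265, 205) [0.5586 0.0147 0.192 ]
top (190, 170) [0.6484 0.1815 0.1334]
top (345, 180) [ 0.6226 -0.159   0.1373]
top (240, 215) [0.5355 0.064  0.2108]
top (290, 217) [ 0.5312 -0.0352  0.2088]
top (262, 236) [0.4904 0.0196 0.2404]
top (220, 157) [0.6837 0.1181 0.1119]
top (320, 162) [ 0.6713 -0.1084  0.1086]
scene (246, 141) [ 0.5452 -0.0924  0.2013]
scene (281, 204) [0.5572 0.1094 0.2029]
scene (230, 201) [0.6188 0.0101 0.1489]
scene (264, 170) [0.5472 0.0095 0.2002]
scene (232, 290) [0.6751 0.1781 0.1143]
scene (300, 150) [0.4872 0.0353 0.2448]
scene (320, 220) [0.5262 0.1862 0.2235]
```

View pics/c0.png

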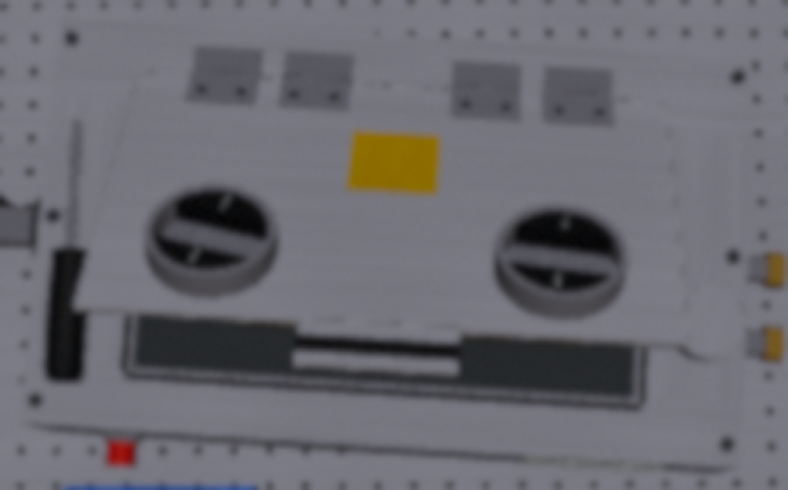

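```bash
python3 - <<'E'
from h import *
np.set_printoptions(precision=4,suppress=True)
b=load('t0')
# lid plane from depth between latches
pts=world(b,[(u,v) for u in range(240,292,3) for v in range(190,222,3)]+[(u,v) for u in range(200,340,6) for v in (176,180)])
pts=pts[(pts[:,2]>.12)]
for _ in range(3):
    c=pts.mean(0);n=np.linalg.svd(pts-c)[2][2];n*=np.sign(n[2]);r=(pts-c)@n;pts=pts[abs(r)<.004]
th=np.arctan2(np.hypot(*n[:2]),n[2]);print('n',n,'lid deg',np.degrees(th),'yaw from n',np.arctan2(-n[1],-n[0]),len(pts),r.std())
def atz(c,p,z):
    q=cv2.undistortPoints(np.array([[p]],float),c['mtx'],np.array(c['dist']))[0,0]
    M=np.linalg.inv(c['view']);d=M[:3,:3]@[q[0],-q[1],-1];o=M[:3,3];return o+d*(z-o[2])/d[2]
S=np.array([atz(b,(155+x/3.5,135+y/3.5),.1) for x,y in [(72,38),(737,76),(727,443),(36,400)]])
print(S,S.mean(0)); e=(S[0]-S[1])+(S[3]-S[2]); yaw=np.arctan2(-e[0],e[1]);print('yaw',yaw)
ex=np.array([np.cos(yaw),np.sin(yaw),0]);ey=np.array([-ex[1],ex[0],0])
H1=S.mean(0)+.095*ex
print('hinge from screws',H1)
# from plane: at hinge, face pt = H+.006 n
t=((c-.006*n)-[H1[0],H1[1],.1])@n/(ex@n);print('hinge from plane shift along x',t)
H=np.array([H1[0],H1[1],.1])
for s in (1,-1):print('latch shut',H-.162*ex+s*.1*ey)
print('mid shut',H-.145*ex, 'latch now', [H-.162*(ex*np.cos(th)-np.array([0,0,1])*np.sin(th))+n*.025+s*.1*ey for s in (1,-1)])
print('edge height',.1+.21*np.sin(th))
E
```

```text
n [ 0.5822 -0.0387  0.8121] lid deg 35.69655978785065 yaw from n 3.0751731545355323 246 0.0005372740491808237
[[ 0.7152  0.2236  0.1   ]
 [ 0.6861 -0.2148  0.1   ]
 [ 0.4464 -0.1993  0.1   ]
 [ 0.4759  0.2396  0.1   ]] [0.5809 0.0122 0.1   ]
yaw -0.06664854321062334
hinge from screws [0.6757 0.0059 0.1   ]
hinge from plane shift along x -0.0006008804690029408
latch shut [0.5207 0.1165 0.1   ]
latch shut [ 0.5074 -0.0831  0.1   ]
mid shut [0.531  0.0156 0.1   ] latch now [array([0.5656, 0.1135, 0.2148]), array([ 0.5523, -0.0861,  0.2148])]
edge height 0.22253341457340164
```

>>> step_arm(delta_pos=[[0.52, 1, 1], [0.52, 1, 1], [0.52, 1, 1], [0.52, 1, 0], [0.52, 1, 0], [0.52, 1, 0], [0.52, 1, 0], [0.52, 1, 0], [0.52, 1, 0], [0.52, 1, 0], [0.52, 1, 0], [0.52, 1, 0]], turn=[1, 1, 1, 1, 1, 1, 1, 1, 1, 1, 1, 1], grip=1, newtons=20)

```text
time: 1.3
ee_pos: [0.3746, -0.2845, 0.2973]
eef_rot: [0.621, 0.784, -0.0, -0.0]
ft_force: [0.6, -0.0, -0.1]
width: 0.0028
grip_force: 0.0
```

```bash
python3 -c "
from h import *
print(read_state())"
```

```text
{'time': 1.3, 'joint_positions': array([ 0.96154666, -0.02276577, -0.39829486,  1.70977874, -0.00886997,
        1.45324163,  0.79531865]), 'joint_vel': array([-0.27318139, -0.11434653, -0.28031774,  0.10629819, -0.05001767,
       -0.00256936,  0.65118235]), 'joint_torque': array([  2.43209772, -35.61610579,   1.58954054, -39.75787282,
         0.11020528,   0.19432273,  -1.34710629]), 'ee_pos': array([ 0.37455314, -0.28447733,  0.29732521]), 'eef_rot': array([ 6.20933580e-01,  7.83863152e-01, -3.34077934e-05, -2.17087319e-04]), 'ft_force': array([ 0.59274917, -0.00364593, -0.05283954]), 'torque': array([-0.02450014, -0.17353049,  0.00760593]), 'grip_force': 0.0, 'width': 0.0028392698099832334}
```

>>> step_arm(delta_pos=[[0.52, 1, 0], [0.52, 1, 0], [0.52, 1, 0], [0.52, 1, 0], [0.52, 1, 0], [0.52, 1, 0], [0.52, 1, 0], [0.52, 1, 0], [0.52, 1, 0], [0.52, 1, 0], [0.52, 1, 0], [0.54, 1, 0]], turn=[1, 1, 1, 1, 1, 1, 1, 1, 1, 1, 0, 0])

```text
time: 2.5
ee_pos: [0.531, 0.0153, 0.2973]
eef_rot: [0.072, 0.997, -0.0, -0.0]
ft_force: [0.3, 0.5, 0.7]
width: 0.0005
grip_force: 0.0
```

>>> step_arm(delta_pos=[[0, 0, -0.8], [0, 0, -0.8], [0, 0, -0.8], [0, 0, -0.4], [0, 0, -0.4], [0, 0, -0.4], [0, 0, -0.4], [0, 0, -0.4]], turn=[0, 0, 0, 0, 0, 0, 0, 0])

```text
time: 3.3
ee_pos: [0.5311, 0.0144, 0.1872]
eef_rot: [0.072, 0.997, 0.0, 0.0]
ft_force: [-1.1, -0.7, 1.2]
width: 0.0006
grip_force: 0.9
```

>>> step_arm(delta_pos=[[0, 0, -0.4], [0, 0, -0.4], [0, 0, -0.4], [0, 0, -0.4], [0, 0, -0.4], [0, 0, -0.4], [0, 0, -0.3], [0, 0, -0.2], [0, 0, -0.1]], turn=[0, 0, 0, 0, 0, 0, 0, 0, 0])

```text
time: 4.2
ee_pos: [0.5306, 0.0143, 0.112]
eef_rot: [0.072, 0.997, 0.0, -0.0]
ft_force: [-1.1, -0.0, 1.4]
width: 0.0002
grip_force: 0.7
```

```bash
python3 -c "
from h import *
b=snap('top','t1');s=read_state();print(s['ft_force'],s['ee_pos'])
print(world(b,[(240,200),(290,205),(240,225),(190,215),(340,225)]))
cv2.imwrite('pics/c1.png',cv2.resize(b['image'][135:275,155:380,::-1],None,fx=3.5,fy=3.5,interpolation=cv2.INTER_CUBIC))"
```

```text
[-0.9898608  -0.04193645 -0.65517284] [0.53063039 0.0143204  0.11193644]
[[ 0.5075044   0.03976119  0.52211601]
 [ 0.5001769  -0.02344993  0.52498989]
 [ 0.47452947  0.03895757  0.53001206]
 [ 0.5514134   0.18346496  0.11015275]
 [ 0.5270441  -0.1492426   0.11049915]]
```

View pics/c1.png

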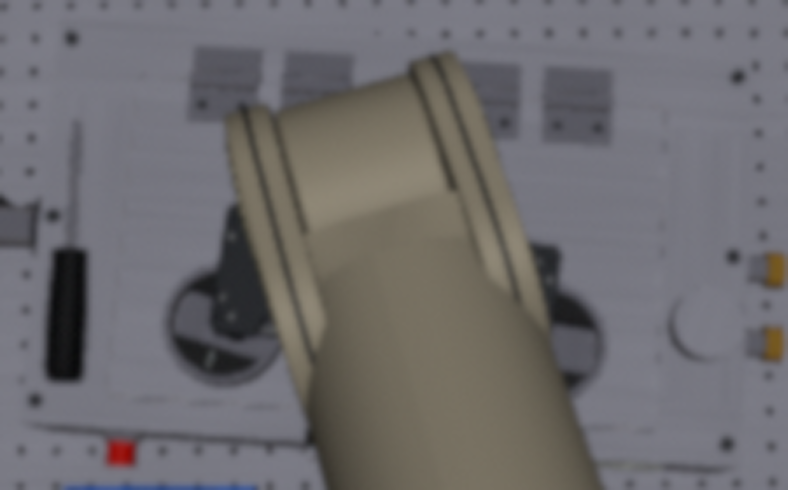

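The lid is nearly flat, with the arm covering its middle. Next I press it the last few millimetres.

>>> step_arm(delta_pos=[[0, 0, -0.1], [0, 0, -0.1], [0, 0, -0.04], [0, 0, 0]], turn=[0, 0, 0, 0])

```text
time: 4.65
ee_pos: [0.5309, 0.0143, 0.1066]
eef_rot: [0.072, 0.997, 0.0, 0.0]
ft_force: [-0.4, 0.2, -0.3]
width: 0.0005
grip_force: 0.0
```

>>> step_arm(delta_pos=[[0, 0, -0.08], [0, 0, -0.08], [0, 0, -0.08], [0, 0, 0]], turn=[0, 0, 0, 0])

```text
time: 5.05
ee_pos: [0.5313, 0.0144, 0.1059]
eef_rot: [0.072, 0.997, -0.002, 0.001]
ft_force: [-28.3, -3.4, 62.4]
width: 0.0005
grip_force: 31.3
```

>>> step_arm(delta_pos=[[0, 0, 0.4], [0, 0, 0.8], [0, 0, 0.9], [0, 0.5, 0.9], [-0.1, 0.9, 0.5], [-0.1, 0.9, 0.4], [-0.1, 0.9, 0], [-0.1, 0.9, 0], [0, 0, 0]], turn=[0, 0, 0, 0, 0, 0, 0, 0, 0], grip=0.79)

```text
time: 5.95
ee_pos: [0.5201, 0.1204, 0.1984]
eef_rot: [0.07, 0.998, 0.001, 0.0]
ft_force: [-0.2, 0.0, -0.3]
width: 0.0182
grip_force: 0.0
```

```bash
python3 -c "
from h import *
np.set_printoptions(precision=4,suppress=True)
b=snap('top','t2');w=snap('wrist','w2');s=read_state();print(s['ft_force'],s['ee_pos'],s['width'],s['joint_positions'])
print(world(b,[(290,205),(300,235),(190,215),(340,225)]))
t=cv2.resize(b['image'][135:275,155:380,::-1],(480,300),interpolation=cv2.INTER_CUBIC)
cv2.imwrite('pics/c2.png',np.vstack([t,cv2.resize(w['image'][:,:,::-1],(480,300))]))
cv2.imwrite('pics/w2.png',w['image'][:,:,::-1])
print(np.linalg.inv(w['view']))"
```

```text
[ 0.3816 -0.3726 -0.4097] [0.5208 0.1168 0.198 ] 0.01856039006455624 [ 0.4     0.2329 -0.8013  1.703   0.1742  1.2792  0.9888]
[[ 0.5733 -0.0393  0.1058]
 [ 0.5057 -0.0605  0.1082]
 [ 0.4747  0.0854  0.6134]
 [ 0.5277 -0.1501  0.105 ]]
[[ 0.1412 -0.9546 -0.2625  0.4491]
 [ 0.99    0.1361  0.0375  0.1284]
 [-0.0001 -0.2651  0.9642  0.3604]
 [ 0.      0.      0.      1.    ]]
```

View pics/c2.png

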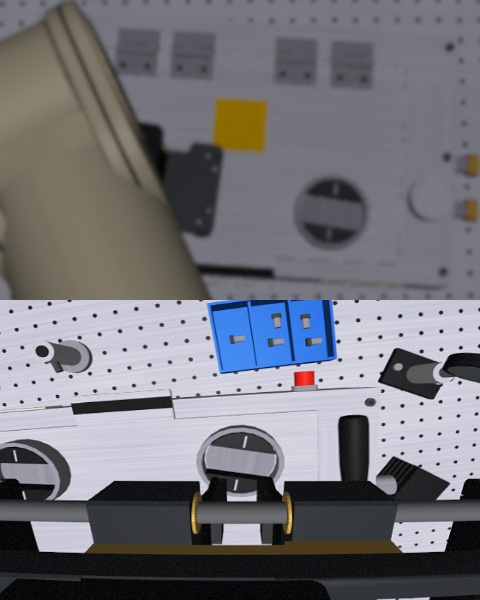

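The lid now lies flat (plate at z≈0.105). The left latch is in the wrist view at about (281,222) native, with its slot nearly parallel to the free edge. I'll enlarge it.

```bash
python3 -c "
from h import *
w=load('w2');b=load('t2')
a=cv2.resize(w['image'][165:285,215:345,::-1],(390,360),interpolation=cv2.INTER_CUBIC)
t=cv2.resize(b['image'][215:255,290:333,::-1],(387,360),interpolation=cv2.INTER_CUBIC)
cv2.imwrite('pics/c3.png',np.hstack([a,t]))"
```

```text
(no output)
```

View pics/c3.png

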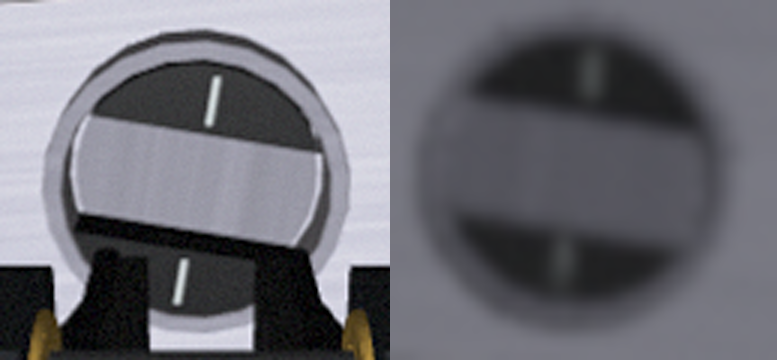

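```bash
cat >> h.py <<'E'
def atz(c,p,z):
    q=cv2.undistortPoints(np.array([[p]],float),c['mtx'],np.array(c['dist']))[0,0]
    M=np.linalg.inv(c['view']);d=M[:3,:3]@[q[0],-q[1],-1];o=M[:3,3];return o+d*(z-o[2])/d[2]
E
python3 -c "
from h import *
np.set_printoptions(precision=4,suppress=True)
w=load('w2');b=load('t2')
L=[atz(w,(215+x/3,165+y/3),.125) for x,y in [(90,114),(322,152),(218,76),(176,305),(44,185),(350,185)]]
R=[atz(b,(290+(x-390)/9,215+y/9),.125) for x,y in [(465,97),(697,127),(455,213),(690,240),(594,50),(561,280)]]
def ang(p,q): d=q-p; return np.mod(np.arctan2(d[1],d[0]),np.pi)
print('L',np.array(L),'c',(L[2]+L[3])/2,(L[4]+L[5])/2,'slot',ang(L[0],L[1]),ang(L[2],L[3])+np.pi/2)
print('R',np.array(R),'c',(R[4]+R[5])/2,sum(R[:4])/4,'slot',ang(R[0],R[1]),ang(R[2],R[3]),ang(R[4],R[5])+np.pi/2)
s=read_state();q=s['eef_rot'];print('tool y',2*np.arctan2(q[1],q[0])-np.pi/2)
"
```

```text
L [[0.4999 0.0945 0.125 ]
 [0.5171 0.1485 0.125 ]
 [0.495  0.1261 0.125 ]
 [0.5517 0.1076 0.125 ]
 [0.5158 0.0803 0.125 ]
 [0.5264 0.1543 0.125 ]] c [0.5234 0.1168 0.125 ] [0.5211 0.1173 0.125 ] slot 1.261850215538991 4.396698950435083
R [[ 0.5241 -0.0562  0.125 ]
 [ 0.5164 -0.1121  0.125 ]
 [ 0.496  -0.0534  0.125 ]
 [ 0.4891 -0.1098  0.125 ]
 [ 0.5353 -0.0876  0.125 ]
 [ 0.4797 -0.0786  0.125 ]] c [ 0.5075 -0.0831  0.125 ] [ 0.5064 -0.0829  0.125 ] slot 1.4349256164732502 1.4492438218070345 4.553179200070776
tool y 1.426898026807641
```

>>> step_arm(delta_pos=[[0, 0, -0.6], [0, 0, -0.8], [0, 0, -0.6], [0, 0, -0.5], [0, 0, -0.4], [0, 0, -0.3], [0, 0, -0.2], [0, 0, 0]], turn=[-1, -0.4, 0, 0, 0, 0, 0, 0])

```text
time: 6.85
ee_pos: [0.5206, 0.1168, 0.1126]
eef_rot: [0.156, 0.988, -0.0, -0.0]
ft_force: [-0.5, -0.2, -0.3]
width: 0.0182
grip_force: 0.0
```

>>> step_arm(delta_pos=[[0, 0, 0], [0, 0, 0], [0, 0, 0], [0, 0, 0], [0, 0, 0], [0, 0, 0], [0, 0, 0], [0, 0, 0], [0, 0, 0], [0, 0, 0], [0, 0, 0], [0, 0, 0]], turn=[-1, -1, -1, -1, -1, -1, -1, -1, -1, -1, -1, 0])

```text
time: 8.05
ee_pos: [0.521, 0.1169, 0.1136]
eef_rot: [0.729, 0.684, 0.0, 0.0]
ft_force: [-0.4, -1.2, -0.6]
width: 0.0187
grip_force: 0.5
```

```bash
python3 -c "
from h import *
s=read_state();q=s['eef_rot'];print('tool y',2*np.arctan2(q[1],q[0])-np.pi/2,s['torque'],s['ft_force'],s['width'],s['ee_pos'],s['joint_positions'])
"
```

```text
tool y -0.06352253103189742 [-0.1271365   0.0091874  -0.00286117] [-0.39316425 -1.1661361  -0.64139133] 0.018665569577510914 [0.52096083 0.11691472 0.11355188] [ 0.18993885  0.27495274 -0.56564973  1.81055492  0.16428922  1.10219087
 -0.49671194]
```

>>> step_arm(delta_pos=[[0, 0, 0], [0, 0, 0], [0, 0, 0], [0, 0, 0]], turn=[-0.7, -0.7, -0.6, 0])

```text
time: 8.45
ee_pos: [0.521, 0.1173, 0.1135]
eef_rot: [0.805, 0.594, 0.0, 0.0]
ft_force: [-1.5, 1.7, 0.6]
width: 0.0183
grip_force: 1.3
```

```bash
cat > st.py <<'E'
from h import *
s=read_state();q=s['eef_rot'];print('tool y',2*np.arctan2(q[1],q[0])-np.pi/2,s['torque'],s['ft_force'],s['width'],s['ee_pos'],s['time'])
E
python3 st.py
```

```text
tool y -0.2993401012689618 [0.1572278  0.01063655 0.08505222] [-1.48290552  1.73296888  0.59040177] 0.018331271978085182 [0.52102412 0.11726626 0.1135004 ] 8.45
```

>>> step_arm(delta_pos=[[0, 0, 0], [0, 0, 0], [0, 0, 0]], turn=[-0.4, -0.4, 0])

```text
time: 8.75
ee_pos: [0.5214, 0.1173, 0.1136]
eef_rot: [0.832, 0.555, 0.001, 0.0]
ft_force: [2.4, 1.4, 1.5]
width: 0.0181
grip_force: 19.0
```

```bash
python3 st.py
```

```text
tool y -0.39309884068897083 [ 0.25743222 -0.4366648   0.88000452] [2.37221715 1.41832279 1.49984487] 0.01805562609763246 [0.52137844 0.11734323 0.1135551 ] 8.75
```

>>> step_arm(delta_pos=[[0, 0, 0], [0, 0, 0], [0, 0, 0.5], [0, 0, 0.8], [0, 0, 0.9], [0, -0.5, 0.9], [0, -1, 0.3], [0, -1, 0], [0, -1, 0], [0, -1, 0], [0, 0, 0]], turn=[1, 1, 0.6, 0, 0, 0.5, 1, 1, 1, 1, 1])

```text
time: 9.85
ee_pos: [0.5208, 0.0, 0.198]
eef_rot: [0.476, 0.879, -0.001, 0.0]
ft_force: [-0.8, 0.6, -1.1]
width: 0.0184
grip_force: 0.0
```

```bash
python3 st.py; python3 -c "
from h import *
w=snap('wrist','w4');b=snap('top','t4')
t=cv2.resize(b['image'][200:260,180:340,::-1],(640,240),interpolation=cv2.INTER_CUBIC)
cv2.imwrite('pics/c4.png',np.vstack([t,cv2.resize(w['image'][:320,:,::-1],(640,350))]))"
```

```text
tool y 0.5778345463520664 [ 0.02914582 -0.11105744 -0.0158421 ] [-0.81523716  0.63470941 -1.08995546] 0.018368055838525493 [5.20756237e-01 1.70633842e-06 1.97962084e-01] 9.85
```

View pics/c4.png

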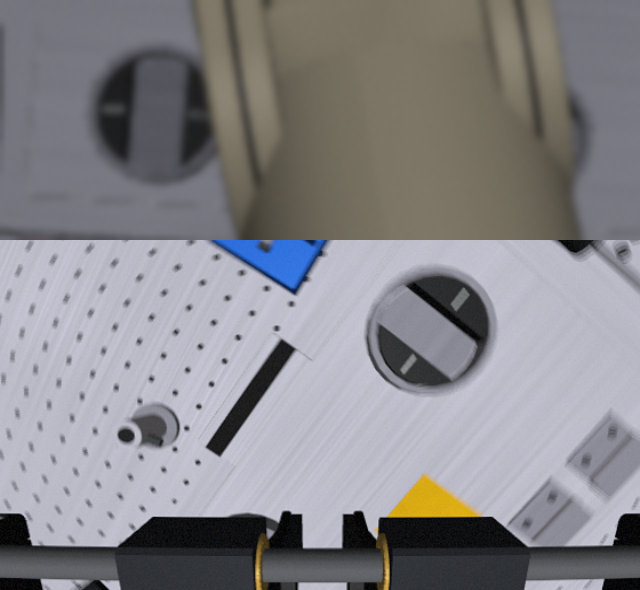

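The left dial now has its slot square to the free edge in both views, with its marks at wrist-crop (460,299) and (408,363). I'll check the angle.

```bash
python3 -c "
from h import *
w=load('w4');b=load('t4')
f=lambda x,y: atz(w,(x*560/640,(y-240)*320/350),.125)
g=lambda x,y: atz(b,(180+x/4,200+y/4),.125)
def ang(p,q): d=q-p; return np.mod(np.arctan2(d[1],d[0])+np.pi/2,np.pi)-np.pi/2
print(ang(f(469,289),f(400,374))-np.pi/2, ang(f(378,325),f(450,380)),ang(f(400,290),f(475,350)),ang(g(135,60),g(131,172)),ang(g(184,62),g(180,170)))
"
```

```text
-0.0658854394044508 -0.048201556614744456 -0.05435760302865411 -0.021774874667865873 -0.027009078071709602
```

>>> step_arm(delta_pos=[[0, -0.6, 0], [-0.1, -0.7, 0], [-0.15, -0.7, 0], [-0.15, -0.7, 0], [-0.15, -0.6, 0], [0, 0, 0], [0, 0, 0], [0, 0, 0]], turn=[1, 1, 1, 1, 1, 1, 1, 0.2])

```text
time: 10.75
ee_pos: [0.5072, -0.0775, 0.1982]
eef_rot: [0.065, 0.998, 0.0, 0.0]
ft_force: [0.1, 0.1, -0.6]
width: 0.0187
grip_force: 0.0
```

```bash
python3 st.py; python3 -c "
from h import *
w=snap('wrist','w5');cv2.imwrite('pics/c5.png',cv2.resize(w['image'][150:290,195:365,::-1],None,fx=3,fy=3,interpolation=cv2.INTER_CUBIC))"
```

```text
tool y 1.440504069747683 [ 0.091004   -0.18350689 -0.08726244] [ 0.10014302  0.06195462 -0.61613576] 0.018720426812946563 [ 0.50716985 -0.0775294   0.19815528] 10.75
```

View pics/c5.png

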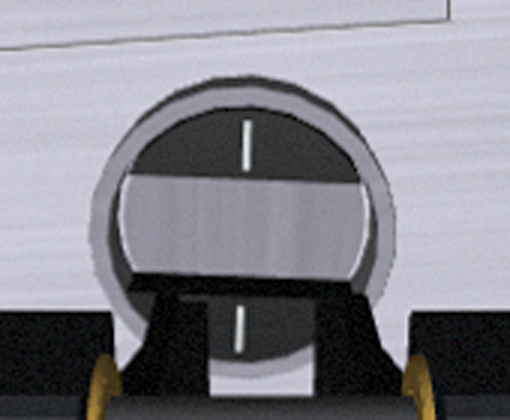

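The left latch measures −0.066 rad, its locked direction. The right dial sits at crop (243,235), about 5 mm to −y of the fingers, with its slot parallel to them, so I correct and go down.

>>> step_arm(delta_pos=[[0, -0.22, -0.6], [0, 0, -0.8], [0, 0, -0.6], [0, 0, -0.5], [0, 0, -0.4], [0, 0, -0.3], [0, 0, -0.2], [0, 0, 0]], turn=[0, 0, 0, 0, 0, 0, 0, 0])

```text
time: 11.6
ee_pos: [0.5069, -0.0836, 0.1126]
eef_rot: [0.066, 0.998, 0.0, -0.0]
ft_force: [0.7, 0.1, 0.7]
width: 0.0185
grip_force: 0.0
```

```bash
python3 st.py
```

```text
tool y 1.4378555239106894 [ 0.04413834 -0.16850411  0.01544457] [0.65117566 0.12844906 0.70259685] 0.01853790752031382 [ 0.50691013 -0.08358167  0.11262614] 11.6
```

>>> step_arm(delta_pos=[[0, 0, 0], [0, 0, 0], [0, 0, 0], [0, 0, 0], [0, 0, 0], [0, 0, 0], [0, 0, 0], [0, 0, 0], [0, 0, 0], [0, 0, 0], [0, 0, 0], [0, 0, 0]], turn=[-1, -1, -1, -1, -1, -1, -1, -1, -1, -1, -1, -1])

```text
time: 12.8
ee_pos: [0.507, -0.0831, 0.1138]
eef_rot: [0.709, 0.705, 0.0, -0.0]
ft_force: [-3.7, 2.7, 4.0]
width: 0.0182
grip_force: 4.5
```

>>> step_arm(delta_pos=[[0, 0, 0], [0, 0, 0], [0, 0, 0], [0, 0, 0]], turn=[-0.8, -0.8, -0.8, 0])

```text
time: 13.2
ee_pos: [0.507, -0.0825, 0.1137]
eef_rot: [0.803, 0.597, 0.0, -0.0]
ft_force: [-2.9, 3.1, 2.8]
width: 0.018
grip_force: 2.7
```

```bash
python3 st.py
```

```text
tool y -0.29249136706020007 [0.76444136 0.54111098 0.01754921] [-2.92960926  3.11157212  2.76982291] 0.017964337788856033 [ 0.50703824 -0.08246834  0.1137463 ] 13.2
```

>>> step_arm(delta_pos=[[0, 0, 0], [0, 0, 0], [0, 0, 0]], turn=[-0.4, -0.45, 0])

```text
time: 13.5
ee_pos: [0.5073, -0.0823, 0.1138]
eef_rot: [0.831, 0.556, 0.0, -0.0]
ft_force: [-2.5, 5.1, 4.5]
width: 0.0184
grip_force: 18.1
```

```bash
python3 st.py
```

```text
tool y -0.3907221006213124 [1.05219964 0.55538059 0.73926554] [-2.47211482  5.10571796  4.54299375] 0.018400737476781486 [ 0.50730025 -0.08230744  0.11376112] 13.5
```

Torque has risen to 0.74 N m, so the right latch is at its stop. Next I back off, lift and check.

>>> step_arm(delta_pos=[[0, 0, 0], [0, 0, 0], [0, 0, 0.5], [0, 0, 0.8], [0, 0, 0.9], [0, 0, 0.9], [-0.5, 0, 0.8], [-1, 0, 0.8], [-1, 0, 0.5], [-0.8, 0, 0], [0, 0, 0]], turn=[1, 1, 0.7, 0, 0, 0, 0, 0, 0, 0, 0])

```text
time: 14.6
ee_pos: [0.4234, -0.0842, 0.2442]
eef_rot: [0.731, 0.683, 0.0, 0.001]
ft_force: [0.4, -0.3, -0.5]
width: 0.0185
grip_force: 0.0
```

>>> step_arm(delta_pos=[[0, -0.8, 0.4], [0, -1, 0.4], [0, -1, 0], [0, -1, 0], [0, -1, 0], [0, -1, 0], [0, -1, 0], [0, -1, 0], [0, -0.8, 0], [0, 0, 0], [0, 0, 0]], turn=[0, 0, 0, 0, 0, 0, 0, 0, 0, 0, 0])

```text
time: 15.7
ee_pos: [0.425, -0.2986, 0.2628]
eef_rot: [0.731, 0.683, 0.0, -0.0]
ft_force: [1.9, -0.1, -0.7]
width: 0.0186
grip_force: 0.0
```

```bash
python3 st.py; python3 -c "
from h import *
b=snap('top','t6')
print(world(b,[(240,200),(290,205),(265,235),(190,215),(340,225)]))
cv2.imwrite('pics/c6.png',cv2.resize(b['image'][135:315,105:435,::-1],(792,432),interpolation=cv2.INTER_CUBIC))"
```

```text
tool y -0.06796465533603402 [ 0.05438713 -0.15069057 -0.03504636] [ 1.94345922 -0.07083805 -0.69056523] 0.018590598212652645 [ 0.42497675 -0.29860371  0.26279992] 15.7
[[ 0.58533811  0.07238761  0.10597502]
 [ 0.57323672 -0.03931466  0.10630926]
 [ 0.50639881  0.01665204  0.10572658]
 [ 0.55223669  0.18451785  0.10475   ]
 [ 0.52760269 -0.14991596  0.10609907]]
```

View pics/c6.png

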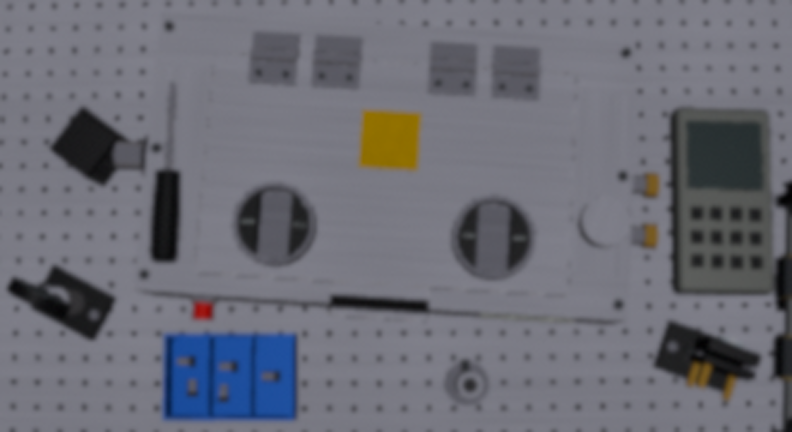

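The lid is flat (face at z≈0.106). Both slots, at (275,225) and (492,238), stand square to the free edge, and everything else lies where it was.

```bash
python3 -c "
from bench import *
print(close_job())"
```

```text
the job is handed in; nothing more can be done
None
```

The lid is shut and both latches are turned clockwise to their stops, at about 16 s of the 51 s limit; the other items look undisturbed in the last picture, and the job is handed in (no verdict was returned).

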